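Close and lock the clothespin box

TASK

Close up the blue clothespin box: take its plywood lid out of the white drying rack and set it handle up, flat and centred on the box with its back edge pushed fully home under the dark wooden lip. Then turn the red turnbutton until it stops square across the lid's front edge, so that the lid is locked down. Leave the brush, dipper, bottle, soap dish and the two loose clothespins where they are.

Things in the scene. Friction and masses are not known exactly. Their poses are not given: they have to be found in the camera images.
- lid: Loose plywood lid, 0.15 kg: panel 120 (x) by 160 (y) by 9 mm (z), handle bar on its +z face; origin at the panel's centre. Ready for use, its z points up. It starts standing on a 160 mm edge in the rack's slot, its z level along the rack's x (handle away from the robot), its -x edge on top, 128 mm above the bench. Either 160 mm edge may go under the lip.
- lid_handle (a point): Centre of the lid's dark wooden handle bar, 16.5 mm above (lid's z) the panel's centre. The bar lies along the lid's y in the middle of the panel: 90 long (y), 18 wide (x), rising 24 mm above the panel's face.
- rack: Fixed white drying rack, origin at the centre of its underside. Base 70 (x) by 110 (y) by 8 mm; two upright rails, each 10 (x) by 110 (y) and reaching 48 mm above the bench, leave a slot 13 mm wide along y in the middle; slot floor 8 mm up.
- box: Fixed blue open box, yellow clothespins inside. Origin on the bench under the centre of where the lid belongs; z up, -x its front (towards the robot), y its width. Outside x -62 to +75, y -80 to +80 mm; level rim, on which the lid lies, 70 mm up; opening x -50 to +46, y -68 to +68 mm. No side guides. A bracket in front (x -114 to -62, y -30 to +30, top level with the rim) carries the turnbutton.
- lid_home (a point): Point fixed to the box where the centre of the closed lid's panel belongs (box x 0, y 0, z 74.5 mm), the lid's 160 mm edges parallel to the box's y.
- lip_edge (a point): Middle of the lower front edge of the dark wooden lip (box x +48, y 0, z 83 mm). The lip runs across the whole back of the box: its underside is 13 mm and its top 20 mm above the rim, so the 9 mm panel slides under it with 4 mm to spare, 13 mm deep, up to an upright stop at box x +61.
- turnbutton (a joint): Angle (rad) of the red turnbutton about its upright pivot. At 0 its blade points to the box's +y, along the box front, clear of the lid; grows clockwise seen from above, to a hard stop at 1.571 where the blade points to the box's +x, square across the lid's front edge. Starts between -0.25 and 0.05, stays where left (friction 0.06 N m).
- turn_pivot (a point): On the turnbutton's pivot axis (box x -98, y 0, z 106 mm), at mid height of its finger grip. The grip stands on the blade, along it, centred on the pivot: 44 long, 12 wide, 28 mm high, top at z 120. Blade: 65 mm ahead of the pivot and 15 mm behind, 18 wide, 10 thick, underside at z 82 mm (12 above the rim, 3 above the lid).
- brush: Bystander: blue scrub brush, 55 x 150 (y) x 48 mm high, origin at the centre of its underside.
- dipper: Bystander: green plastic dipper, 128 mm across, 100 mm high, with a flat handle at the rim reaching 175 mm along its +y; origin at the centre of its underside.
- bottle: Bystander: closed white bottle, 72 mm across, 200 mm high; origin at the centre of its underside.
- soap_dish: Bystander: grey soap dish with an orange bar, 80 x 120 (y) x 27 mm high; origin at the centre of its underside.
- pin_a: Bystander: loose yellow clothespin, 75 (x) x 17 x 10 mm; origin at the centre of its underside.
- pin_b: Bystander: another loose yellow clothespin, the same.
Not all that is in view belongs to the job. Of the things like the box, leave any that is pink; of the rest the larger one is meant.

How it is judged:
On the way:
1. the lid lies flat and centred on the box, its back edge home under the lip, while the turnbutton is still clear of it (below 0.5 rad) (x of lid in the frame of box between -0.007 and 0.006 m and y of lid in the frame of box between -0.009 and 0.009 m and z of lid in the frame of box between 0.0705 and 0.0785 m and angle between lid's own z axis and vertical below 0.06 rad and angle between the y axis of lid and the y axis of box, either way round below 0.08 rad and value of joint turnbutton below 0.5 rad), for 0.2 s.
At the end, for the whole second after the job is handed in: Lid at rest (under 0.02 m/s), handle up on the box rim (height within 4 mm, level within 0.06 rad), centre at most 7 mm short of or 6 mm beyond home front to back, 9 mm sideways, square to the box within 0.08 rad; turnbutton across it at 1.40 rad or more (stop at 1.571) (x of lid in the frame of box between -0.007 and 0.006 m and y of lid in the frame of box between -0.009 and 0.009 m and z of lid in the frame of box between 0.0705 and 0.0785 m and angle between lid's own z axis and vertical below 0.06 rad and angle between the y axis of lid and the y axis of box, either way round below 0.08 rad and value of joint turnbutton above 1.4 rad and linear speed of lid below 0.02 m/s); the robot touches nothing.
It fails at once if the brush, dipper, bottle, soap dish or a loose clothespin is moved more than 30 mm (distance of any of brush, dipper, bottle, soap_dish, pin_a, pin_b from where it was at the start of the episode above 0.03 m).
It also fails if it takes over 72 s, if anything falls off the work surface, if the arm or the gripper's body presses on something with over 40 N, if the wrist force passes 120 N, or if a joint passes its speed limit or range.

ROBOT

A 6-joint arm with a two-finger parallel gripper is mounted at the origin on the work surface. World frame = base frame: x ahead of the robot, y to its left, z up, the work surface at z = 0. Lengths are in m, angles in rad, forces in N, time in s.
With the tool pointing down it reaches from about 0.375 to 0.75 m from the base axis. Payload 9 kg.
Tool frame: the origin (TCP) lies at the very end of the fingers, on their centre line; the grasp point (between the pads) lies manip.grip_point_offset behind it (manip.grip_point_offset is the distance from the TCP to the grasp point, in m); z points along the fingers, y is the line along which they close (so a half turn about z gives the same grasp; the last joint's range is limited). The gripper opens to 85 mm and grips with 20 to 120 N. Pads are 22 mm wide; open, the fingers measure 114 mm over their backs; the gripper's body (76 mm by 85 mm) begins 54 mm behind the grasp point. The pads swing forward as they close: fully open they stand 13 mm farther back than shut.
Start: joints at [-1.327, 0.104, 0.097, 1.564, 0, 1.353], TCP at [0.267, -0.537, 0.231] pointing down, gripper open.
Joint ranges: [-2.99, 2.99], [-0.84, 1.86], [-1.1, 1.16], [-1.84, 2.11], [-1.51, 1.56], [-3.14, 3.14]. Speed limits (rad/s): [2.22, 2.22, 2.57, 3.14, 3.14, 3.14].

INTERFACE

Orientations are given as a unit quaternion [w, x, y, z].
In Python, from bench import sensors, cams, order, look_for, trace, manip gives the robot as it stands.
- The arm moves only by the tool servo_tool, never from a script. Its argument "deltas" is one flat list of numbers, 7 for each row, row after row: the shift along the world's x, y, z in mm, then the turn, a rotation vector about the world's x, y, z in rad, then the opening, from 0 (shut) to 1 (fully open). In form: [dx, dy, dz, ax, ay, az, gripper, dx, dy, dz, ax, ay, az, gripper, ...]. A call has 1 to 8 rows; each row is the pose to reach, as a shift and turn from the pose commanded when the call began; what a row does not reach only later rows make up. A row lasts 1/12 s, in which the tool goes at most 41.7 mm and 7.16 degrees, less where a joint would pass 70% of its speed; a pose out of reach is approached as far as the arm can. A call with a gripper value outside its range is refused whole. The fingers move at their own pace and stop on an object; the grip force is fixed at half the most. Time passes only in rows, so rows that repeat a pose let the fingers close. It gives the time, the measured TCP pose, the force, the opening and the grip force at its end, in the units of the state.
- sensors.get_obs(): the state, without advancing time (a new reading comes with each control period).
- cams.camera(name): name is "side" or "top" or "wrist"; returns a dict with "color" (400x640x3 uint8, blue, green, red), "depth" (400x640 float32, m along the optical axis (not along the pixel's ray), 0 where there is no reading), "K" (3x3 intrinsics, pixels), "R" (3x3) and "t" (3): a world point X has camera coordinates R X + t. Camera axes: x right, y down, z forward; pixel columns grow to the right and rows downward; lengths in m; the calibration is good to about 2 mm. A picture is of the moment at which its call begins.
- order.job_done(): hands the job in; it is judged then, once.
Trained networks look in a picture, given as the dict that the camera call returned (one of the last four; its "shot" number tells which), for a name from the list of things; names that differ only in an ending like _2 or _b are one class to them, and where a whole thing is asked for, a point or a joint stands for the part that bears it (a point fixed in the world has none). Each returns a list of dicts, best first, with "score" (0 to 1); they miss things now and then, are a little off and sometimes report something else, mostly with a low value. They report only what shows in the picture. A call takes as long as a camera call. They do not tell look-alikes from the thing itself.
- look_for(picture, label): "box" ([centre column, centre row, width, height] in pixels, round what is visible of it).
- trace(picture, label): "mask" (400x640 bool, what is visible of it) and "box" ([centre column, centre row, width, height] in pixels, round what is visible of it).
The state is a dict: "clock": time; "joint_positions": joint angles; "joint_velocities": joint speeds; "effort": joint torques, N m; "eef_pos": TCP position; "tool_rot": TCP orientation; "force": force on the tool from outside, world axes, zero at the start; "torque": the same for the moment, N m; "width": finger opening in m; "grasp_force": force on a finger pad.
Only numpy, scipy, OpenCV 4.12 (cv2) and the standard library are available. Lean on these libraries where they do the work, as an engineer would, in place of code of your own. Each camera call takes 0.05 s, during which the arm holds its last target. There are 200 camera calls.

## Working session

There is one attempt and no reset: what is moved stays moved. The work goes in short steps, Python scripts to look and compute and a tool call to move; the robot and the scene stay as the last step left them, time stands still between calls to the robot, and variables do not carry over. Pictures are saved under pics/ and viewed, at most 10 in all, crops included, and the job is handed in when it is done.

Besides the shell and the picture viewer there is one more tool, called by a JSON object that holds its "name" and its "arguments", one argument or row to a line. servo_tool: Moves the arm, as the interface text tells. Its arguments: {"type":"object","properties":{"deltas":{"type":"array"}},"required":["deltas"]}

```bash
mkdir -p pics; ls; cat > h.py <<'E'
import numpy as np, cv2
from bench import sensors, cams, order, look_for, trace, manip
def pts(p,mask=None):
    d=p["depth"]; v,u=np.nonzero((d>0) if mask is None else (mask&(d>0)))
    z=d[v,u]; c=np.stack([u,v,np.ones_like(u)]).astype(float)
    X=(np.linalg.inv(p["K"])@c)*z
    return (p["R"].T@(X-p["t"][:,None])).T,u,v
def proj(p,X):
    c=p["K"]@(p["R"]@np.asarray(X,float)+p["t"]); return c[:2]/c[2]
E
python3 - <<'E'
from h import *
print(manip.grip_point_offset, sensors.get_obs())
for n in ["side","top"]:
    p=cams.camera(n); cv2.imwrite(f"pics/{n}0.png",p["color"])
    print(n,"cam at",-p["R"].T@p["t"], p["R"][2])
    for l in ["lid","lid_handle","rack","box","turnbutton","brush","dipper","bottle","soap_dish","pin_a"]:
        for r in trace(p,l)[:4]:
            X,u,v=pts(p,r["mask"])
            print(l,round(r["score"],2),np.round(r["box"]),len(X), np.round(np.percentile(X,[2,50,98],axis=0),3).tolist() if len(X) else '')
E
```

```text
pics
0.0187 {'clock': 0.0, 'joint_positions': array([-1.32669877e+00,  1.04700231e-01,  9.64809443e-02,  1.56390578e+00,
        3.83625400e-05,  1.35314371e+00]), 'joint_velocities': array([-0.00036815,  0.00064613, -0.00105892,  0.00015587, -0.00034704,
       -0.00022999]), 'effort': array([-7.79953116e-04, -5.56938851e+01,  5.03641069e+01,  1.70106499e-02,
       -4.81125990e-04, -1.74484154e-05]), 'eef_pos': array([ 0.26727284, -0.53681617,  0.23052821]), 'tool_rot': array([-6.64564607e-04,  9.73466311e-01,  2.28829413e-01,  1.03952461e-05]), 'force': array([-0.25774129, -0.21009815, -0.02040934]), 'torque': array([ 0.00062079,  0.02246187, -0.00463797]), 'grasp_force': 0.0, 'width': 0.08549706758303381}
side cam at [0.2869439  0.77197037 0.70944443] [ 0.2397903  -0.71067737 -0.66139117]
lid 0.98 [334. 136.  17.  56.] 469 [[0.563, -0.48, -0.0], [0.57, -0.205, 0.078], [0.641, -0.152, 0.13]]
lid_handle 0.93 [334. 135.  13.  54.] 341 [[0.562, -0.292, 0.027], [0.569, -0.197, 0.087], [0.596, -0.152, 0.13]]
rack 0.91 [336. 148.  25.  32.] 311 [[0.537, -0.28, 0.003], [0.557, -0.205, 0.
[... 3214 characters left out ...]
0.732, 0.178, 0.133], [0.765, 0.212, 0.202]]
bottle 0.52 [463. 178.  83.  23.] 1055 [[0.563, -0.31, 0.021], [0.573, -0.228, 0.085], [0.601, -0.154, 0.131]]
soap_dish 0.74 [168. 182.  52.  36.] 1700 [[0.555, 0.42, 0.001], [0.595, 0.479, 0.024], [0.636, 0.54, 0.031]]
pin_a 0.75 [384. 250.  13.  30.] 185 [[0.383, -0.07, -0.001], [0.413, -0.058, 0.009], [0.449, -0.041, 0.014]]
pin_a 0.57 [464. 178.  83.  20.] 1058 [[0.563, -0.306, 0.013], [0.572, -0.226, 0.084], [0.603, -0.154, 0.131]]
pin_a 0.55 [341. 249.  11.  21.] 110 [[0.393, 0.035, -0.003], [0.419, 0.047, 0.01], [0.44, 0.061, 0.015]]
pin_a 0.21 [244. 203.  82.  93.] 5093 [[0.433, 0.197, 0.004], [0.543, 0.278, 0.061], [0.621, 0.357, 0.118]]
```

View pics/top0.png

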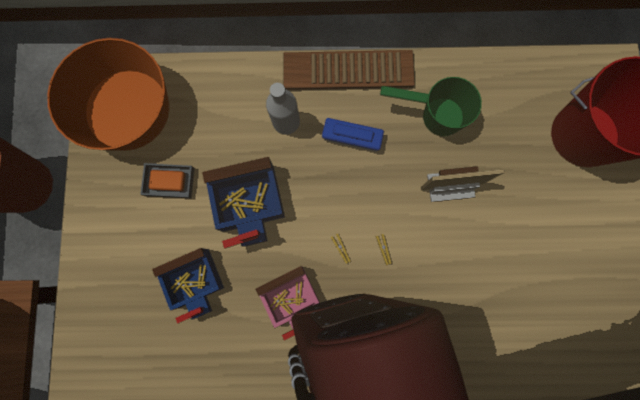

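```bash
python3 -c "
import cv2
a=cv2.imread('pics/side0.png')[150:390,180:450];cv2.imwrite('pics/side0c.png',cv2.resize(a,None,fx=2.4,fy=2.4,interpolation=2))"
```

```text
(no output)
```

View pics/side0c.png

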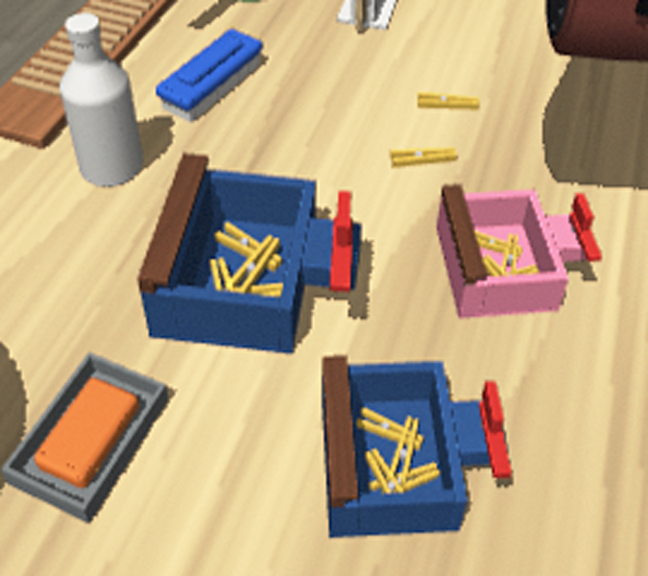

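Candidates in the top view: large blue box (241,204), small blue (189,284), pink (287,304). The crop confirms the large blue one, with a brown lip and the red button at top-view (240,242): it isn't pink and is the larger of the two blues. The lid stands in the white rack at (463,181). Next I fit the poses.

```bash
cat >> h.py <<'E'
from scipy.optimize import minimize
from scipy.ndimage import distance_transform_edt
def fitrect(P,hx,hy,x0,w=0.001):
    """pose (x,y,yaw) of rectangle hx,hy (half) best covering 2D points P: penalise outside + uneven fill by matching 1-99% extents"""
    def f(q):
        c,s=np.cos(q[2]),np.sin(q[2]); L=(P-q[:2])@np.array([[c,-s],[s,c]])
        e=np.percentile(L,[2,98],axis=0); o=np.maximum(np.abs(L)-[hx,hy],0).sum(1)
        return np.minimum(o,.01).mean()+.02*np.abs(e.sum(0)).sum()
    return min((minimize(f,[*x0[:2],x0[2]+a],method="Nelder-Mead",options=dict(initial_simplex=None,maxiter=600,xatol=1e-5,fatol=1e-8)) for a in(-.1,0,.1)),key=lambda r:r.fun).x
def loc(P,q):
    c,s=np.cos(q[2]),np.sin(q[2]); return (P-q[:2])@np.array([[c,-s],[s,c]])
def mar(P):
    r=cv2.minAreaRect((P*1000).astype(np.float32)); b=cv2.boxPoints(r); e=b[1]-b[0]; g=b[2]-b[1]
    if np.hypot(*e)<np.hypot(*g): e,g=g,e
    return np.round(r[0],1),"long",np.hypot(*e).round(1),"short",np.hypot(*g).round(1),"angle of long",np.arctan2(e[1],e[0]).round(3)
def clean(P,r=.006,k=6):
    from scipy.spatial import cKDTree
    t=cKDTree(P); return P[np.array([len(a) for a in t.query_ball_point(P,r)])>k]
E
python3 - <<'E'
from h import *
for n in ["side","top"]:
    p=cams.camera(n); X,u,v=pts(p); C=p["color"][v,u].astype(int)
    m=(X[:,0]>.41)&(X[:,0]<.68)&(X[:,1]>.15)&(X[:,1]<.41)
    B=X[m]; c=C[m]; red=(c[:,2]>2*c[:,0])&(c[:,2]>2*c[:,1])
    blue=c[:,0]>1.5*c[:,2]; brown=~red&~blue
    l=B[brown&(B[:,2]>.084)&(B[:,2]<.097)&(B[:,0]>.55)]; print(n,"lip z",np.median(l[:,2]),mar(clean(l[:,:2])))
    r=B[blue&(B[:,2]>.064)&(B[:,2]<.076)]; print(" rim z",np.median(r[:,2]),len(r),mar(clean(r[:,:2])))
    t=B[red&(B[:,2]>.085)&(B[:,2]<.1)]; print(" blade",np.median(t[:,2]),mar(clean(t[:,:2],.006,3)))
    t=B[red&(B[:,2]>.112)]; print(" grip",np.median(t[:,2]),len(t),mar(clean(t[:,:2],.006,2)))
    m=(X[:,0]>.5)&(X[:,0]<.65)&(X[:,1]>-.34)&(X[:,1]<-.12)
    L=X[m&(X[:,2]>.085)]; print(" lid",len(L),np.percentile(L[:,2],[50,98]),mar(clean(L[:,:2])))
    L=X[m&(X[:,2]>.122)]; print(" lid top",len(L),mar(clean(L[:,:2],.006,1)))
    L=X[m&(X[:,2]>.042)&(X[:,2]<.053)]; print(" rails",len(L),mar(clean(L[:,:2])))
E
```

```text
side lip z 0.0900792666070048 (array([603.2, 291.9]), 'long', np.float32(160.2), 'short', np.float32(27.5), 'angle of long', np.float32(-1.349))
 rim z 0.06985537455118906 1211 (array([518.9, 275.6]), 'long', np.float32(178.4), 'short', np.float32(160.0), 'angle of long', np.float32(0.19))
 blade 0.09199076590659627 (array([439.4, 285.5]), 'long', np.float32(73.7), 'short', np.float32(17.4), 'angle of long', np.float32(-1.244))
 grip 0.11969073640622258 89 (array([448.3, 258.5]), 'long', np.float32(42.6), 'short', np.float32(10.8), 'angle of long', np.float32(-1.241))
 lid 202 [0.11721334 0.12932605] (array([ 571. , -227.4]), 'long', np.float32(153.4), 'short', np.float32(8.9), 'angle of long', np.float32(-1.507))
 lid top 86 (array([ 572.8, -231.1]), 'long', np.float32(161.1), 'short', np.float32(9.4), 'angle of long', np.float32(-1.482))
 rails 108 (array([ 563.9, -200.6]), 'long', np.float32(94.0), 'short', np.float32(24.6), 'angle of long', np.float32(1.3))
top lip z 0.09072718362947452 (array([603.6, 291.4]), 'long', np.float32(160.1), 'short', np.float32(28.8), 'angle of long',
[... 157 characters left out ...]
2(-1.371))
 blade 0.09288894613077028 (array([441.1, 283.5]), 'long', np.float32(73.5), 'short', np.float32(16.8), 'angle of long', np.float32(-1.274))
 grip 0.12022389443436846 115 (array([448.5, 257. ]), 'long', np.float32(43.8), 'short', np.float32(12.7), 'angle of long', np.float32(-1.3))
 lid 526 [0.12616639 0.1310426 ] (array([ 573.5, -232.7]), 'long', np.float32(160.4), 'short', np.float32(10.0), 'angle of long', np.float32(-1.482))
 lid top 315 (array([ 573.6, -232.4]), 'long', np.float32(159.8), 'short', np.float32(9.8), 'angle of long', np.float32(-1.482))
 rails 261 (array([ 563.1, -231.5]), 'long', np.float32(109.5), 'short', np.float32(13.4), 'angle of long', np.float32(-1.483))
```

{"name": "servo_tool", "arguments": {
  "deltas": [40, 30, 20, 0, 0, 0.1, 1, 75, 60, 40, 0, 0, 0.2, 1, 110, 90, 60, 0, 0, 0.3, 1, 145, 120, 80, 0, 0, 0.4, 1, 180, 150, 80, 0, 0, 0.5, 1, 210, 180, 80, 0, 0, 0.6, 1, 240, 210, 80, 0, 0, 0.7, 1, 270, 240, 80, 0, 0, 0.8, 1]
}}

```text
clock: 1.87
eef_pos: [0.5085, -0.3254, 0.3111]
tool_rot: [0.001, 0.806, 0.592, 0.0]
force: [0.8, -0.8, -0.3]
width: 0.0851
grasp_force: 0.0
```

{"name": "servo_tool", "arguments": {
  "deltas": [0, 0, 0, 0, 0, 0, 0.5]
}}

```text
clock: 1.95
eef_pos: [0.5113, -0.3215, 0.3109]
tool_rot: [0.0, 0.804, 0.595, 0.001]
force: [-1.1, 0.0, 0.2]
width: 0.0754
grasp_force: 0.0
```

```bash
python3 - <<'E'
from h import *
o=sensors.get_obs(); print(o["eef_pos"],o["tool_rot"],o["joint_positions"],o["width"])
E
```

```text
[ 0.51134459 -0.32152381  0.31086069] [1.47669555e-04 8.03910466e-01 5.94749277e-01 1.11298574e-03] [-0.77866157  0.15215822  0.29490672  1.71290899  0.00215358  1.08902337] 0.07540496614268252
```

{"name": "servo_tool", "arguments": {
  "deltas": [20, 13, -10, 0, 0, 0.1, 0.5, 40, 26, -30, 0, 0, 0.2, 0.5, 60, 38, -60, 0, 0, 0.3, 0.5, 66, 41, -95, 0, 0, 0.386, 0.5, 66, 41, -131, 0, 0, 0.386, 0.5, 66, 41, -131, 0, 0, 0.386, 0.5, 66, 41, -131, 0, 0, 0.386, 0.5]
}}

```text
clock: 2.53
eef_pos: [0.5719, -0.285, 0.1779]
tool_rot: [-0.002, 0.68, 0.734, -0.0]
force: [-0.0, 0.8, 1.6]
width: 0.0426
grasp_force: 0.0
```

```bash
python3 - <<'E'
from h import *
o=sensors.get_obs(); print(o["eef_pos"],o["tool_rot"],o["joint_positions"],o["width"])
for n in ["top","wrist"]:
    p=cams.camera(n); cv2.imwrite(f"pics/{n}1.png",p["color"])
    X,u,v=pts(p);m=(X[:,0]>.5)&(X[:,0]<.65)&(X[:,1]>-.34)&(X[:,1]<-.12)&(X[:,2]>.122)&(X[:,2]<.134)
    if m.sum(): print(n,m.sum(),np.median(X[m],axis=0),mar(clean(X[m][:,:2],.006,1)))
E
```

```text
[ 0.57189872 -0.28495482  0.17788859] [-2.11892386e-03  6.79603842e-01  7.33576237e-01 -1.78152083e-04] [-6.66496295e-01  2.25007335e-01  1.33457480e-01  1.48349925e+00
 -1.34011200e-05  8.27952854e-01] 0.042628144740272884
top 317 [ 0.57307526 -0.23285957  0.12791577] (array([ 573.8, -232.9]), 'long', np.float32(160.7), 'short', np.float32(10.4), 'angle of long', np.float32(-1.485))
wrist 2970 [ 0.57084935 -0.21919435  0.12823075] (array([ 571.8, -233.3]), 'long', np.float32(160.1), 'short', np.float32(8.5), 'angle of long', np.float32(-1.484))
```

View pics/wrist1.png

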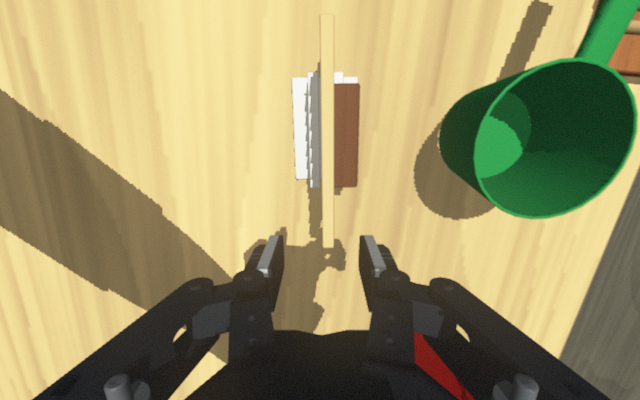

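{"name": "servo_tool", "arguments": {
  "deltas": [-1, 0, -35, 0, 0, 0.005, 0.5, -1, 0, -60, 0, 0, 0.01, 0.5, -1, 0, -73, 0, 0, 0.01, 0.5, -1, 0, -73, 0, 0, 0.01, 0.4, -1, 0, -73, 0, 0, 0.01, 0, -1, 0, -73, 0, 0, 0.01, 0, -1, 0, -73, 0, 0, 0.01, 0, -1, 0, -73, 0, 0, 0.01, 0]
}}

```text
clock: 3.3
eef_pos: [0.574, -0.287, 0.1094]
tool_rot: [0.003, 0.676, 0.737, 0.001]
force: [3.2, -0.3, 7.3]
width: 0.0074
grasp_force: 60.0
```

{"name": "servo_tool", "arguments": {
  "deltas": [0, 0, 0, 0, 0, 0, 0, 0, 0, 0, 0, 0, 0, 0]
}}

```text
clock: 3.47
eef_pos: [0.574, -0.2869, 0.1094]
tool_rot: [0.003, 0.676, 0.737, 0.001]
force: [2.4, -0.3, 6.8]
width: 0.0072
grasp_force: 60.0
```

{"name": "servo_tool", "arguments": {
  "deltas": [0, 0, 30, 0, 0, 0, 0, 0, 0, 60, 0, 0, 0, 0, -5, 10, 100, 0, 0, 0, 0, -10, 30, 140, 0.01, -0.12, 0, 0, -20, 55, 175, 0.02, -0.24, 0, 0, -30, 80, 190, 0.03, -0.36, 0, 0, -40, 110, 200, 0.04, -0.48, 0, 0, -50, 140, 200, 0.05, -0.6, 0, 0]
}}

```text
clock: 4.13
eef_pos: [0.5339, -0.181, 0.3022]
tool_rot: [0.144, 0.661, 0.72, 0.154]
force: [-0.5, 0.2, -1.0]
width: 0.0074
grasp_force: 59.1
```

```bash
python3 - <<'E'
from h import *
from scipy.optimize import least_squares
o=sensors.get_obs(); print(o["eef_pos"],o["tool_rot"],o["joint_positions"],o["width"],o["grasp_force"])
from scipy.spatial.transform import Rotation as R
D=[([-1.32669877e+00,1.04700231e-01,9.64809443e-02,1.56390578,3.8e-5,1.35314371],[0.26727284,-0.53681617,0.23052821],[-6.64564607e-04,9.73466311e-01,2.28829413e-01,1e-5]),
([-0.77866157,0.15215822,0.29490672,1.71290899,0.00215358,1.08902337],[0.51134459,-0.32152381,0.31086069],[1.4767e-04,8.03910466e-01,5.94749277e-01,1.11298574e-03]),
([-6.66496295e-01,2.25007335e-01,1.33457480e-01,1.48349925,-1.34e-05,8.27952854e-01],[0.57189872,-0.28495482,0.17788859],[-2.119e-03,6.79603842e-01,7.33576237e-01,-1.78152e-04]),
(o["joint_positions"],o["eef_pos"],o["tool_rot"])]
for j,p,q in D:
    T=R.from_quat(np.r_[q[1:],q[0]]).as_matrix(); print(np.round(T[:,2],3),np.round(T[:,1],3))
    # hypothesis: Rz(j1) Ry(j2-j3+j4) Rx? 
    a,b=j[0],j[1]-j[2]+j[3]
    M=R.from_euler('Z',a)*R.from_euler('Y',b)*R.from_euler('Z',j[4])
    print("  pred z",np.round(M.as_matrix()[:,0],3))
E
```

```text
[ 0.53393146 -0.18100503  0.30224642] [0.14395539 0.66127768 0.71995946 0.153776  ] [-0.72651405 -0.46057148 -0.33759881  1.38930301  0.30049015  0.80580635] 0.007388952300524758 59.05081808567047
[-0.     0.001 -1.   ] [ 0.446 -0.895 -0.001]
  pred z [-0.     0.001 -1.   ]
[ 0.002  0.001 -1.   ] [ 0.956 -0.293  0.002]
  pred z [ 0.002  0.001 -1.   ]
[-0.003  0.003 -1.   ] [ 0.997  0.076 -0.003]
  pred z [-0.003  0.003 -1.   ]
[ 0.411  0.031 -0.911] [0.908 0.078 0.412]
  pred z [ 0.411  0.031 -0.911]
```

```bash
cat > fk.py <<'E'
from h import *
from scipy.optimize import least_squares
from scipy.spatial.transform import Rotation as R
import json,os
D=[([-1.32669877,.104700231,.0964809443,1.56390578,3.8e-5,1.35314371],[.26727284,-.53681617,.23052821]),
([-0.77866157,0.15215822,0.29490672,1.71290899,0.00215358,1.08902337],[0.51134459,-0.32152381,0.31086069]),
([-.666496295,.225007335,.133457480,1.48349925,-1.34e-05,.827952854],[.57189872,-.28495482,.17788859]),
([-0.72651405,-0.46057148,-0.33759881,1.38930301,0.30049015,0.80580635],[0.53393146,-0.18100503,0.30224642])]
if os.path.exists("log.json"): D+=json.load(open("log.json"))
def log():
    o=sensors.get_obs(); D.append((list(o["joint_positions"]),list(o["eef_pos"]))); json.dump(D[4:],open("log.json","w")); return o
def fk(j,P):
    r0,z0,L1,L2,e,L,d=P
    M=R.from_euler('Z',j[0]); Y=R.from_euler('Y',j[1]-j[2]); W=R.from_euler('Y',j[1]-j[2]+j[3])
    p=np.array([r0+L1*np.sin(j[1]),d,z0+L1*np.cos(j[1])])+Y.apply([L2,0,0])+W.apply([0,0,e])+(W*R.from_euler('Z',j[4])).apply([L,0,0])
    return M.apply(p), (M*W*R.from_euler('Z',j[4])).as_matrix()[:,0]
pri=np.array([0,.3,.4,.45,.1,.3,.13])
def fit():
    f=lambda P:np.r_[np.concatenate([fk(j,P)[0]-p for j,p in D])*1e3,(P-pri)*.3]
    return least_squares(f,pri)
lo=np.array([-2.99,-.84,-1.1,-1.84,-1.51,-3.14]);hi=np.array([2.99,1.86,1.16,2.11,1.56,3.14])
def ik(p,z,P,j0=(0,0,0,1,0)):
    f=lambda j:np.r_[(fk(j,P)[0]-p)*10,fk(j,P)[1]-z]
    return min((least_squares(f,np.clip(s,lo[:5]+.01,hi[:5]-.01),bounds=(lo[:5],hi[:5])) for s in [(0,0,0,1,0),(-.3,-.4,-.8,.8,.3),(.3,.5,0,.2,.2),(0,-.6,-1,0,.5)]),key=lambda r:r.cost)
E
python3 - <<'E'
from fk import *
r=fit(); print(np.round(r.x,4),np.round(r.fun[:12],1))
o=np.array([.5436,.2786]);b=.216
for bx,by,z,t in [(-70,-54,.16,0),(-70,-54,.1,0),(-70,-54,.1,.1),(-70,-54,.1,.2),(-70,-54,.11,.3),(-70,-54,.14,.5),(-70,-54,.17,.8)]:
  for db in (0,.3,-.3):
    g=o+np.array([[np.cos(b),-np.sin(b)],[np.sin(b),np.cos(b)]])@np.array([bx+20,by])/1e3
    s=ik(np.r_[g,z],np.array([np.cos(t)*np.cos(b+db),np.cos(t)*np.sin(b+db),-np.sin(t)]),r.x)
    print(bx,z,t,db,"cost %.1e"%s.cost,np.round(s.x,2))
E
```

```text
[0.005  0.2631 0.2806 0.5532 0.0008 0.3078 0.1293] [ 0.3 -2.4 -0.7  4.3 -4.7  0.5 -6.2  4.5  0.4 -0.2  1.5 -0.2]
-70 0.16 0 0 cost 5.6e-02 [ 0.38 -0.13 -1.1  -1.22 -0.37]
-70 0.16 0 0.3 cost 7.0e-02 [-0.37 -0.04 -1.1  -1.64  0.99]
-70 0.16 0 -0.3 cost 4.7e-03 [ 0.53 -0.34 -1.1  -0.8  -0.7 ]
-70 0.1 0 0 cost 2.3e-02 [ 0.24  0.04 -1.1  -1.31 -0.13]
-70 0.1 0 0.3 cost 3.0e-02 [-0.33  0.09 -1.1  -1.54  0.89]
-70 0.1 0 -0.3 cost 1.0e-04 [ 0.46 -0.17 -1.1  -0.94 -0.56]
-70 0.1 0.1 0 cost 4.2e-02 [ 0.34 -0.04 -1.1  -1.16 -0.3 ]
-70 0.1 0.1 0.3 cost 5.4e-02 [-0.38  0.04 -1.1  -1.47  1.02]
-70 0.1 0.1 -0.3 cost 1.8e-03 [ 0.5  -0.26 -1.1  -0.75 -0.63]
-70 0.1 0.2 0 cost 6.1e-02 [ 0.45 -0.2  -1.1  -0.86 -0.52]
-70 0.1 0.2 0.3 cost 8.0e-02 [-0.45 -0.09 -1.1  -1.19  1.24]
-70 0.1 0.2 -0.3 cost 4.2e-03 [ 0.52 -0.36 -1.1  -0.51 -0.67]
-70 0.11 0.3 0 cost 7.2e-02 [ 0.5  -0.52 -1.1  -0.19 -0.62]
-70 0.11 0.3 0.3 cost 9.8e-02 [-0.43 -0.56 -1.1   0.57  1.16]
-70 0.11 0.3 -0.3 cost 6.4e-03 [ 0.52 -0.5  -1.1  -0.21 -0.68]
-70 0.14 0.5 0 cost 4.2e-02 [ 0.38 -0.84 -1.1   0.38 -0.38]
-70 0.14 0.5 0.3 cost 5.9e-02 [-0.29 -0.84 -1.08  0.81  0.83]
-70 0.14 0.5 -0.3 cost 2.9e-03 [ 0.44 -0.8  -1.1   0.32 -0.51]
-70 0.17 0.8 0 cost 6.6e-03 [ 0.18 -0.84 -0.91  0.82 -0.03]
-70 0.17 0.8 0.3 cost 8.7e-03 [-0.04 -0.84 -0.91  0.94  0.36]
-70 0.17 0.8 -0.3 cost 1.7e-22 [ 0.32 -0.81 -0.93  0.72 -0.28]
```

```bash
python3 - <<'E'
from fk import *
r=fit()
for far,y in [(.62,-.03),(.65,-.03),(.65,-.1)]:
  for t in (.35,.5,.6,.7,.8):
   for b in (-.4,0.,.3):
    u=np.array([np.cos(b),np.sin(b)]); 
    z=np.r_[u*np.cos(t),-np.sin(t)]; c=np.array([far,y])-.06*u   # final lid centre
    n=np.array([-u[1],u[0]])
    p=np.r_[c+.06*u-.054*n,0.012]-z*.100
    s=ik(p,z,r.x)
    print(far,y,t,b,np.round(p,3),"cost %.1e"%s.cost,np.round(s.x,2))
E
```

```text
0.62 -0.03 0.35 -0.4 [ 0.512 -0.043  0.046] cost 4.7e-02 [ 0.07 -0.26 -1.1  -0.48 -0.73]
0.62 -0.03 0.35 0.0 [ 0.526 -0.084  0.046] cost 7.7e-02 [-1.07 -0.2  -1.1   0.08  1.31]
0.62 -0.03 0.35 0.3 [ 0.546 -0.109  0.046] cost 3.8e-04 [-1.03 -0.35 -1.1   0.29  1.17]
0.62 -0.03 0.5 -0.4 [ 0.518 -0.046  0.06 ] cost 4.5e-02 [-0.   -0.59 -1.1   0.19 -0.58]
0.62 -0.03 0.5 0.0 [ 0.532 -0.084  0.06 ] cost 6.1e-02 [-0.84 -0.69 -1.1   0.71  0.77]
0.62 -0.03 0.5 0.3 [ 0.552 -0.108  0.06 ] cost 2.2e-04 [-0.95 -0.53 -1.1   0.51  0.99]
0.62 -0.03 0.6 -0.4 [ 0.523 -0.048  0.068] cost 2.9e-02 [-0.11 -0.73 -1.1   0.43 -0.39]
0.62 -0.03 0.6 0.0 [ 0.537 -0.084  0.068] cost 3.3e-02 [-0.73 -0.78 -1.1   0.71  0.58]
0.62 -0.03 0.6 0.3 [ 0.557 -0.106  0.068] cost 8.1e-23 [-0.89 -0.6  -1.08  0.6   0.87]
0.62 -0.03 0.7 -0.4 [ 0.529 -0.05   0.076] cost 1.3e-02 [-0.2  -0.81 -1.1   0.55 -0.23]
0.62 -0.03 0.7 0.0 [ 0.544 -0.084  0.076] cost 1.1e-02 [-0.66 -0.83 -1.1   0.7   0.47]
0.62 -0.03 0.7 0.3 [ 0.563 -0.104  0.076] cost 2.4e-28 [-0.82 -0.58 -1.    0.68  0.76]
0.62 -0.03 0.8 -0.4 [ 0.535 -0.053  0.084] cost 2
[... 2123 characters left out ...]
.35 -0.1 ]
0.65 -0.1 0.6 0.0 [ 0.567 -0.154  0.068] cost 7.4e-04 [-0.84 -0.66 -1.1   0.4   0.67]
0.65 -0.1 0.6 0.3 [ 0.587 -0.176  0.068] cost 2.1e-28 [-0.94 -0.25 -0.81  0.57  0.89]
0.65 -0.1 0.7 -0.4 [ 0.559 -0.12   0.076] cost 1.9e-03 [-0.44 -0.77 -1.1   0.42  0.  ]
0.65 -0.1 0.7 0.0 [ 0.574 -0.154  0.076] cost 5.4e-27 [-0.78 -0.64 -1.04  0.47  0.57]
0.65 -0.1 0.7 0.3 [ 0.593 -0.174  0.076] cost 2.7e-23 [-0.88 -0.26 -0.75  0.66  0.79]
0.65 -0.1 0.8 -0.4 [ 0.565 -0.123  0.084] cost 3.5e-21 [-0.46 -0.73 -1.04  0.49  0.04]
0.65 -0.1 0.8 0.0 [ 0.58  -0.154  0.084] cost 3.0e-31 [-0.73 -0.55 -0.92  0.58  0.48]
0.65 -0.1 0.8 0.3 [ 0.599 -0.172  0.084] cost 3.5e-30 [-0.82 -0.24 -0.67  0.74  0.68]
```

```bash
python3 - <<'E'
from fk import *
r=fit()
o=log(); q=o["tool_rot"]; R0=R.from_quat(np.r_[q[1:],q[0]])
for b in (.5,.65):
  for t in (.4,.55):
    u=np.array([np.cos(b),np.sin(b)]);n=np.array([-u[1],u[0]]);z=np.r_[u*np.cos(t),-np.sin(t)];y=np.r_[u*np.sin(t),np.cos(t)]
    M=R.from_matrix(np.c_[np.cross(y,z),y,z]); rv=(M*R0.inv()).as_rotvec()
    p=np.r_[np.array([.565,-.02])+.06*u-.054*n,.008]-z*.1014
    print(b,t,"p",np.round(p,3),"d",np.round((p-o["eef_pos"])*1e3),"rv",np.round(rv,3))
    for h in(0,.06,.15):
      s=ik(p+[0,0,h],z,r.x); print("  h",h,"%.0e"%s.cost,np.round(s.x,2))
    s=ik(o["eef_pos"]*.4+.6*(p+[0,0,.15]),(R.from_rotvec(rv*.6)*R0).as_matrix()[:,2],r.x); print("  mid %.0e"%s.cost,np.round(s.x,2))
print(o["eef_pos"],q)
E
```

```text
0.5 0.4 p [ 0.562 -0.083  0.047] d [  28.   98. -255.] rv [ 0.22  -0.719  0.398]
  h 0 3e-30 [-0.96 -0.2  -0.94  0.57  1.16]
  h 0.06 1e-27 [-0.96 -0.43 -0.98  0.75  1.16]
  h 0.15 2e-24 [-0.96 -0.67 -0.97  1.    1.16]
  mid 2e-28 [-0.9  -0.75 -0.81  1.17  0.82]
0.5 0.55 p [ 0.568 -0.08   0.061] d [  34.  101. -241.] rv [ 0.177 -0.574  0.405]
  h 0 4e-30 [-0.88 -0.34 -0.92  0.69  0.99]
  h 0.06 6e-30 [-0.88 -0.51 -0.93  0.85  0.99]
  h 0.15 8e-30 [-0.88 -0.67 -0.87  1.07  0.99]
  mid 1e-24 [-0.84 -0.68 -0.71  1.2   0.72]
0.65 0.4 p [ 0.571 -0.083  0.047] d [  37.   98. -255.] rv [ 0.275 -0.704  0.541]
  h 0 2e-30 [-0.94 -0.01 -0.76  0.87  1.17]
  h 0.06 1e-30 [-0.94 -0.19 -0.79  1.02  1.17]
  h 0.15 1e-30 [-0.94 -0.41 -0.78  1.24  1.17]
  mid 8e-30 [-0.9  -0.62 -0.72  1.24  0.85]
0.65 0.55 p [ 0.577 -0.079  0.061] d [  43.  102. -241.] rv [ 0.22  -0.563  0.55 ]
  h 0 1e-29 [-0.87 -0.14 -0.76  0.88  1.02]
  h 0.06 2e-30 [-0.87 -0.29 -0.76  1.03  1.02]
  h 0.15 2e-30 [-0.87 -0.45 -0.71  1.23  1.02]
  mid 2e-30 [-0.85 -0.58 -0.64  1.26  0.75]
[ 0.53393146 -0.18100503  0.30224642] [0.14395539 0.66127768 0.71995946 0.153776  ]
```

{"name": "servo_tool", "arguments": {
  "deltas": [0, 0, 0, 0, 0, 0, 0, 0, 0, 0, 0, 0, 0, 0, 0, 0, 0, 0, 0, 0, 0]
}}

```text
clock: 4.38
eef_pos: [0.5339, -0.1817, 0.2998]
tool_rot: [0.141, 0.662, 0.72, 0.152]
force: [-0.3, 0.6, -1.1]
width: 0.008
grasp_force: 59.0
```

```bash
cat > tgt.py <<'E'
from fk import *
def show(M,p,o):
    q=o["tool_rot"]; R0=R.from_quat(np.r_[q[1:],q[0]])
    print("d",np.round((np.array(p)-o["eef_pos"])*1e3,1),"rv",np.round((M*R0.inv()).as_rotvec(),3))
def Mt(b,t):
    u=np.array([np.cos(b),np.sin(b)]);z=np.r_[u*np.cos(t),-np.sin(t)];y=np.r_[u*np.sin(t),np.cos(t)]
    return R.from_matrix(np.c_[np.cross(y,z),y,z])
E
python3 - <<'E'
from tgt import *
o=log(); print(o["eef_pos"],o["tool_rot"]); show(Mt(.5,.4),[.562,-.083,.047],o)
E
```

```text
[ 0.53390102 -0.18166226  0.29976301] [0.14133986 0.6618317  0.72031872 0.15212753]
d [  28.1   98.7 -252.8] rv [ 0.22  -0.725  0.397]
```

{"name": "servo_tool", "arguments": {
  "deltas": [4, 14, -15, 0.028, -0.09, 0.05, 0, 7, 25, -30, 0.055, -0.18, 0.1, 0, 11, 37, -45, 0.083, -0.272, 0.149, 0, 14, 50, -60, 0.11, -0.363, 0.199, 0, 18, 62, -70, 0.138, -0.453, 0.248, 0, 21, 75, -80, 0.165, -0.544, 0.298, 0, 25, 87, -90, 0.193, -0.634, 0.347, 0, 28, 99, -100, 0.22, -0.725, 0.397, 0]
}}

```text
clock: 5.05
eef_pos: [0.5622, -0.0828, 0.1989]
tool_rot: [0.282, 0.424, 0.717, 0.477]
force: [0.4, 0.6, -1.9]
width: 0.0072
grasp_force: 59.1
```

{"name": "servo_tool", "arguments": {
  "deltas": [0, 0, 0, 0, 0, 0, 0, 0, 0, 0, 0, 0, 0, 0]
}}

```text
clock: 5.22
eef_pos: [0.5617, -0.0828, 0.1971]
tool_rot: [0.279, 0.428, 0.717, 0.475]
force: [0.9, 0.0, -1.4]
width: 0.0077
grasp_force: 59.1
```

```bash
python3 - <<'E'
from tgt import *
o=log(); print(o["eef_pos"],o["joint_positions"]); show(Mt(.5,.4),[.562,-.083,.047],o); r=fit(); print(r.x)
p=cams.camera("side"); cv2.imwrite("pics/side2.png",cv2.resize(p["color"][20:300,150:470],None,fx=2,fy=2))
E
```

```text
[ 0.56165924 -0.08281543  0.19708264] [-0.9439528  -0.70994017 -0.978957    1.01838338  1.14885705  0.31600558]
d [   0.3   -0.2 -150.1] rv [-0.004 -0.007  0.001]
[-0.00505854  0.2617928   0.2755613   0.57113179 -0.00626279  0.30183379
  0.12997687]
```

View pics/side2.png

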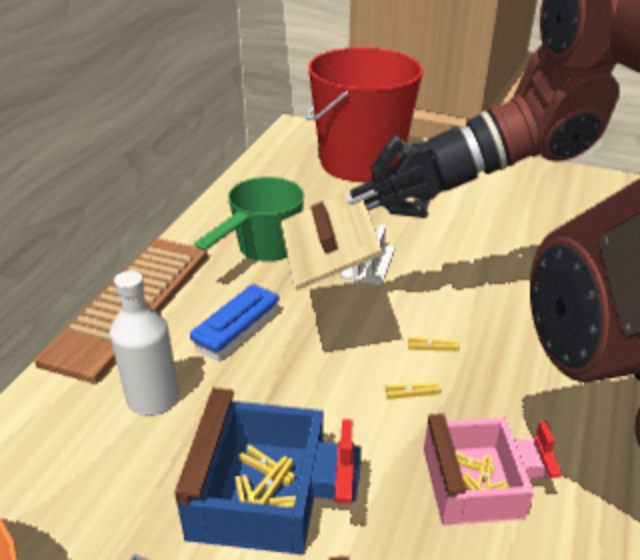

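The side view shows the lid held by its edge at crop (330,230), with the handle up and tilted, over free bench between the brush and the pins. Next I lower it onto the bench.

{"name": "servo_tool", "arguments": {
  "deltas": [0, 0, -30, 0, 0, 0, 0, 0, 0, -65, 0, 0, 0, 0, 0, 0, -100, 0, 0, 0, 0, 0, 0, -125, 0, 0, 0, 0, 0, 0, -140, 0, 0, 0, 0, 0, 0, -140, 0, 0, 0, 0]
}}

```text
clock: 5.77
eef_pos: [0.5619, -0.0824, 0.0572]
tool_rot: [0.28, 0.427, 0.717, 0.475]
force: [-0.7, 0.4, -2.4]
width: 0.0075
grasp_force: 59.1
```

```bash
python3 - <<'E'
from tgt import *
o=log(); print(o["eef_pos"],o["force"])
for n in("side","top"):
    p=cams.camera(n); r=trace(p,"lid")
    for a in r[:2]:
        X,u,v=pts(p,a["mask"]); print(n,a["score"],np.round(a["box"]),np.round(np.percentile(X,[1,50,99],axis=0),3).tolist())
E
```

```text
[ 0.56188777 -0.08244717  0.05716575] [-0.69861425  0.39994871 -2.36197948]
side 0.88 [314. 181.  44.  47.] [[0.492, -0.091, 0.022], [0.565, 0.0, 0.051], [0.642, 0.073, 0.071]]
side 0.64 [283. 256.  93.  85.] [[0.43, 0.196, 0.002], [0.546, 0.286, 0.055], [0.624, 0.371, 0.12]]
top 0.59 [370. 187.  82.  67.] [[0.494, -0.103, 0.026], [0.569, -0.015, 0.057], [0.646, 0.066, 0.075]]
```

{"name": "servo_tool", "arguments": {
  "deltas": [0, 0, -5, 0, 0, 0, 0, 0, 0, -9, 0, 0, 0, 0, 0, 0, -9, 0, 0, 0, 0]
}}

```text
clock: 6.22
eef_pos: [0.562, -0.0824, 0.0497]
tool_rot: [0.281, 0.425, 0.717, 0.475]
force: [0.5, 0.6, -2.8]
width: 0.0074
grasp_force: 59.1
```

{"name": "servo_tool", "arguments": {
  "deltas": [0, 0, -4, 0, 0, 0, 0, 0, 0, -4, 0, 0, 0, 0.1, 0, 0, -4, 0, 0, 0, 0.22, 0, 0, -4, 0, 0, 0, 0.22, -18, -10, 5, 0, 0, 0, 0.22, -40, -22, 15, 0, 0, 0, 0.22, -55, -30, 25, 0, 0, 0, 0.22, -55, -30, 25, 0, 0, 0, 0.22]
}}

```text
clock: 6.88
eef_pos: [0.5063, -0.1149, 0.0774]
tool_rot: [0.283, 0.425, 0.717, 0.475]
force: [0.9, -0.8, 1.6]
width: 0.0185
grasp_force: 0.0
```

```bash
python3 - <<'E'
from tgt import *
o=log(); print(o["eef_pos"],o["force"],o["width"])
for n in("side","top"):
    p=cams.camera(n); r=trace(p,"lid")
    for a in r[:1]:
        X,u,v=pts(p,a["mask"]); print(n,a["score"],np.round(a["box"]),np.round(np.percentile(X,[1,50,99],axis=0),3).tolist())
E
```

```text
[ 0.50632595 -0.1148605   0.07735626] [ 0.88565371 -0.78712896  1.57206943] 0.018488633070439357
side 0.72 [317. 191.  43.  37.] [[0.483, -0.111, -0.0], [0.557, -0.006, 0.009], [0.638, 0.072, 0.034]]
top 0.62 [368. 194.  81.  69.] [[0.485, -0.106, 0.0], [0.56, -0.016, 0.01], [0.64, 0.068, 0.036]]
```

```bash
cat >> tgt.py <<'E'
def lidpose(zf,ns=("side","top"),roi=(.44,.70,-.16,.12)):
    for n in ns:
        p=cams.camera(n); X,u,v=pts(p); C=p["color"][v,u].astype(int)
        m=(X[:,0]>roi[0])&(X[:,0]<roi[1])&(X[:,1]>roi[2])&(X[:,1]<roi[3])
        br=(C[:,2]<150)&(C[:,2]>C[:,0]*1.3)
        H=X[m&br&(abs(X[:,2]-zf-.024)<.006)]; print(n,"handle",len(H),np.median(H[:,2]).round(4) if len(H) else '',mar(clean(H[:,:2])) if len(H)>20 else '')
        L=X[m&(abs(X[:,2]-zf)<.004)&((C[:,2]>=90)&(C[:,0]<1.0*C[:,2]))]; print(n,"panel",len(L),mar(clean(L[:,:2])) if len(L)>20 else '')
E
python3 - <<'E'
from tgt import *
o=log(); lidpose(.009); show(Mt(.5,np.pi/2),[.56,-.018,.16],o)
E
```

```text
side handle 123 0.0328 (array([560.9, -13.7]), 'long', np.float32(82.7), 'short', np.float32(15.0), 'angle of long', np.float32(-1.094))
side panel 1372 (array([569.2, -14. ]), 'long', np.float32(256.1), 'short', np.float32(186.5), 'angle of long', np.float32(0.008))
top handle 276 0.0334 (array([562.2, -17.6]), 'long', np.float32(90.0), 'short', np.float32(18.3), 'angle of long', np.float32(-1.116))
top panel 2678 (array([522.6,  -8.7]), 'long', np.float32(211.3), 'short', np.float32(183.6), 'angle of long', np.float32(-1.117))
d [52.7 94.1 85.4] rv [-5.620e-01  1.027e+00 -1.000e-03]
```

{"name": "servo_tool", "arguments": {
  "deltas": [0, 0, 35, 0, 0, 0, 0.5, 5, 10, 70, -0.05, 0.1, 0, 0.5, 10, 20, 95, -0.11, 0.2, 0, 0.5, 15, 30, 105, -0.165, 0.3, 0, 0.5, 25, 45, 105, -0.22, 0.4, 0, 0.5, 35, 60, 105, -0.275, 0.5, 0, 0.5, 45, 80, 105, -0.33, 0.6, 0, 0.5, 53, 94, 105, -0.385, 0.7, 0, 0.5]
}}

```text
clock: 7.85
eef_pos: [0.5615, -0.0161, 0.1819]
tool_rot: [0.096, 0.5, 0.846, 0.157]
force: [-0.8, -1.5, 0.4]
width: 0.0429
grasp_force: 0.0
```

{"name": "servo_tool", "arguments": {
  "deltas": [0, 0, 0, -0.055, 0.1, 0, 0.5, 0, 0, 0, -0.11, 0.2, 0, 0.5, 0, 0, 0, -0.165, 0.3, 0, 0.5, 0, 0, 0, -0.177, 0.327, 0, 0.5, 0, 0, 0, -0.177, 0.327, 0, 0.5]
}}

```text
clock: 8.27
eef_pos: [0.5608, -0.0164, 0.1781]
tool_rot: [-0.002, 0.509, 0.861, -0.0]
force: [-0.0, 0.7, -0.2]
width: 0.043
grasp_force: 0.0
```

```bash
python3 - <<'E'
from tgt import *
o=log(); print(o["eef_pos"],o["joint_positions"],o["width"]); lidpose(.009,("wrist","side")); show(Mt(.455,np.pi/2),[.562,-.0172,.012],o)
E
```

```text
[ 0.56083611 -0.01637193  0.17809804] [-2.62427670e-01 -1.33860299e-02 -1.19887445e-01  1.46839667e+00
  2.76927352e-04  8.04490500e-01] 0.043013230780822066
wrist handle 1319 0.0332 (array([560.3, -17.3]), 'long', np.float32(88.3), 'short', np.float32(18.0), 'angle of long', np.float32(-1.12))
wrist panel 12990 (array([570.2, -14.3]), 'long', np.float32(264.3), 'short', np.float32(186.1), 'angle of long', np.float32(0.049))
side handle 128 0.0329 (array([560.5, -12.5]), 'long', np.float32(82.2), 'short', np.float32(15.9), 'angle of long', np.float32(-1.092))
side panel 1374 (array([570.2,  -9.3]), 'long', np.float32(259.2), 'short', np.float32(177.9), 'angle of long', np.float32(0.023))
d [   1.2   -0.8 -166.1] rv [-0.001 -0.004 -0.049]
```

{"name": "servo_tool", "arguments": {
  "deltas": [0, -1, -35, 0, -0.004, -0.05, 0.5, 0, -1, -75, 0, -0.004, -0.05, 0.5, 0, -1, -115, 0, -0.004, -0.05, 0.5, 0, -1, -145, 0, -0.004, -0.05, 0.5, 0, -1, -163, 0, -0.004, -0.05, 0.5, 0, -1, -163, 0, -0.004, -0.05, 0, 0, -1, -163, 0, -0.004, -0.05, 0, 0, -1, -163, 0, -0.004, -0.05, 0]
}}

```text
clock: 9.03
eef_pos: [0.5609, -0.0198, 0.019]
tool_rot: [0.003, 0.531, 0.847, 0.002]
force: [-0.4, -0.0, -1.2]
width: 0.0164
grasp_force: 61.6
```

{"name": "servo_tool", "arguments": {
  "deltas": [0, 0, 0, 0, 0, 0, 0, 0, 0, 0, 0, 0, 0, 0, 0, 0, 40, 0, 0, 0, 0, 0, 0, 80, 0, 0, 0, 0, 0, 0, 120, 0, 0, 0, 0, 0, 0, 160, 0, 0, 0, 0, 0, 0, 180, 0, 0, 0, 0, 0, 0, 180, 0, 0, 0, 0]
}}

```text
clock: 9.7
eef_pos: [0.5628, -0.02, 0.2042]
tool_rot: [0.006, 0.531, 0.847, 0.003]
force: [-0.5, 0.2, -1.3]
width: 0.0165
grasp_force: 61.8
```

```bash
python3 - <<'E'
from tgt import *
o=log(); print(o["eef_pos"],o["joint_positions"],o["width"],o["grasp_force"])
# box-frame targets
O=np.array([.5436,.2786]);b=.216
for bx in(0,-25,-40):
    g=O+np.array([np.cos(b),np.sin(b)])*bx/1e3; print(bx,end=' '); show(Mt(b,np.pi/2),[*g,.20],o)
p=cams.camera("side"); X,u,v=pts(p); m=(X[:,0]>.44)&(X[:,0]<.68)&(X[:,1]>-.14)&(X[:,1]<.1)&(X[:,2]>.15)&(X[:,2]<.215)
C=p["color"][v,u].astype(int); m&=(C[:,2]>110)&(C[:,2]>C[:,0]*1.2)
P=X[m]; c,_,_,_=np.linalg.lstsq(np.c_[P[:,:2]-P[:,:2].mean(0),np.ones(len(P))],P[:,2],rcond=None); e=abs(P[:,2]-np.c_[P[:,:2]-P[:,:2].mean(0),np.ones(len(P))]@c)<.005
P=P[e]; c2=np.linalg.lstsq(np.c_[P[:,:2]-P[:,:2].mean(0),np.ones(len(P))],P[:,2],rcond=None)[0]; print("plane",len(P),c2,mar(clean(P[:,:2])))
E
```

```text
[ 0.56282881 -0.0200135   0.2041955 ] [-0.26887774 -0.03013677 -0.0892296   1.49844231  0.00204708  0.85071671] 0.016549523710971303 61.837230920791626
0 d [-19.2 298.6  -4.2] rv [ 0.003  0.013 -0.235]
-25 d [-43.6 293.3  -4.2] rv [ 0.003  0.013 -0.235]
-40 d [-58.3 290.   -4.2] rv [ 0.003  0.013 -0.235]
plane 1073 [ 0.01257623 -0.00983494  0.19514323] (array([562.5, -17. ]), 'long', np.float32(158.4), 'short', np.float32(118.5), 'angle of long', np.float32(-1.117))
```

{"name": "servo_tool", "arguments": {
  "deltas": [-5, 38, 0, 0, 0.002, -0.03, 0, -10, 76, 0, 0.001, 0.004, -0.06, 0, -15, 114, 0, 0.002, 0.006, -0.09, 0, -20, 152, 0, 0.003, 0.008, -0.12, 0, -25, 190, 0, 0.004, 0.01, -0.15, 0, -30, 228, -5, 0.005, 0.012, -0.18, 0, -34, 266, -10, 0.006, 0.013, -0.21, 0, -37, 292, -15, 0.006, 0.013, -0.235, 0]
}}

```text
clock: 10.42
eef_pos: [0.5215, 0.2757, 0.1804]
tool_rot: [-0.007, 0.627, 0.779, -0.0]
force: [0.7, -0.6, -1.8]
width: 0.0164
grasp_force: 61.7
```

{"name": "servo_tool", "arguments": {
  "deltas": [0, 0, 0, 0, 0, 0, 0, 0, 0, 0, 0, 0, 0, 0, 0, 0, 0, 0, 0, 0, 0]
}}

```text
clock: 10.67
eef_pos: [0.5226, 0.2723, 0.181]
tool_rot: [-0.006, 0.626, 0.779, -0.0]
force: [-0.5, 0.1, -1.9]
width: 0.0164
grasp_force: 61.7
```

```bash
cat >> tgt.py <<'E'
O=np.array([.5436,.2786]);B=.216
def held(zt,ns=("side","top"),roi=(.40,.68,.15,.40)):
    """plane + pose of the lid's upper face, panel top expected at zt"""
    for n in ns:
        p=cams.camera(n); X,u,v=pts(p); C=p["color"][v,u].astype(int)
        m=(X[:,0]>roi[0])&(X[:,0]<roi[1])&(X[:,1]>roi[2])&(X[:,1]<roi[3])&(abs(X[:,2]-zt)<.012)&(C[:,2]>110)&(C[:,2]>C[:,0]*1.2)&(C[:,1]>.6*C[:,2])
        P=X[m]
        for k in(.006,.003):
            A=np.c_[P[:,:2]-P[:,:2].mean(0),np.ones(len(P))]; c=np.linalg.lstsq(A,P[:,2],rcond=None)[0]; P=P[abs(P[:,2]-A@c)<k]
        a=mar(clean(P[:,:2])); r=np.array([[np.cos(B),np.sin(B)],[-np.sin(B),np.cos(B)]])@(a[0]/1e3-O)*1e3
        print(n,len(P),"slope",c[:2].round(4),"z",c[2].round(4),a,"box frame",r.round(1),"dyaw",round(float(a[6] if len(a)>6 else a[-1])+np.pi/2-B,3))
E
python3 - <<'E'
from tgt import *
o=log(); print(o["eef_pos"],o["width"],o["grasp_force"]); show(Mt(B,np.pi/2),[.5256,.2718,.092],o); held(o["eef_pos"][2]-.009)
E
```

```text
[0.5225791  0.27227138 0.18100223] 0.016410221707963277 61.66018724441528
d [  3.   -0.5 -89. ] rv [-0.007 -0.01  -0.001]
side 1907 slope [-0.0095 -0.001 ] z 0.1725 (array([522.4, 272.8]), 'long', np.float32(161.8), 'short', np.float32(120.0), 'angle of long', np.float32(-1.357)) box frame [-22.   -1.1] dyaw -0.002
top 564 slope [-0.0143  0.0039] z 0.173 (array([529.6, 247.3]), 'long', np.float32(154.8), 'short', np.float32(81.4), 'angle of long', np.float32(-0.356)) box frame [-20.4 -27.6] dyaw 0.999
```

{"name": "servo_tool", "arguments": {
  "deltas": [4, 2, -25, 0, 0, 0, 0, 4, 2, -50, 0, 0, 0, 0, 4, 2, -70, 0, 0, 0, 0, 4, 2, -82, 0, 0, 0, 0, 4, 2, -88, 0, 0, 0, 0, 4, 2, -88, 0, 0, 0, 0, 4, 2, -88, 0, 0, 0, 0]
}}

```text
clock: 11.35
eef_pos: [0.5275, 0.2744, 0.0949]
tool_rot: [-0.005, 0.627, 0.779, 0.001]
force: [0.5, 0.4, -1.7]
width: 0.016
grasp_force: 61.8
```

```bash
python3 - <<'E'
from tgt import *
o=log(); print(o["eef_pos"],o["width"],o["grasp_force"],o["force"]); held(o["eef_pos"][2]-.009,("side",))
p=cams.camera("side"); cv2.imwrite("pics/side3.png",cv2.resize(p["color"][180:320,210:360],None,fx=4,fy=4))
E
```

```text
[0.52751282 0.27444587 0.09490353] 0.01600128114122935 61.756542921066284 [ 0.47451945  0.40973832 -1.71361687]
side 1865 slope [0.0096 0.0076] z 0.087 (array([542.1, 280.7]), 'long', np.float32(155.3), 'short', np.float32(151.1), 'angle of long', np.float32(-1.352)) box frame [-1.   2.4] dyaw 0.003
```

View pics/side3.png

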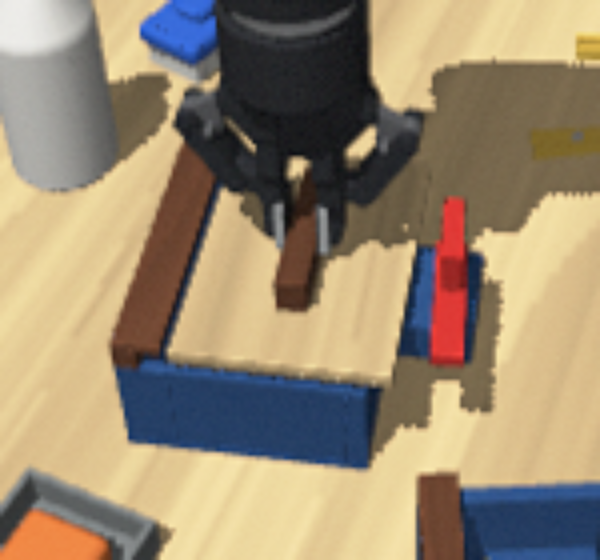

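The lid is level above the rim: the gap to the lip shows at crop (190,270), and the red button at (450,280) is clear. Next I lower it and slide it in.

{"name": "servo_tool", "arguments": {
  "deltas": [0, 0, -3, 0, 0, 0, 0, 0, 0, -5.5, 0, 0, 0, 0, 0, 0, -5.5, 0, 0, 0, 0, 4, 0.9, -5.5, 0, 0, 0, 0, 8, 1.7, -5.5, 0, 0, 0, 0, 12, 2.6, -5.5, 0, 0, 0, 0, 12, 2.6, -5.5, 0, 0, 0, 0]
}}

```text
clock: 12.03
eef_pos: [0.54, 0.2774, 0.0886]
tool_rot: [-0.006, 0.627, 0.779, 0.001]
force: [0.9, 0.8, -0.6]
width: 0.0165
grasp_force: 61.9
```

{"name": "servo_tool", "arguments": {
  "deltas": [2, 0.4, 0, 0, 0, 0, 0, 4, 0.9, 0, 0, 0, 0, 0, 5, 1.1, 0, 0, 0, 0, 0, 5, 1.1, -0.5, 0, 0, 0, 0]
}}

```text
clock: 12.37
eef_pos: [0.5442, 0.2785, 0.0881]
tool_rot: [-0.006, 0.627, 0.779, 0.0]
force: [-0.9, 0.8, 1.6]
width: 0.0161
grasp_force: 62.2
```

```bash
python3 - <<'E'
from tgt import *
o=log(); print(o["eef_pos"],o["force"])
p=cams.camera("side"); X,u,v=pts(p); C=p["color"][v,u].astype(int)
L=loc(X[:,:2],(*O,B))*1e3; m=(abs(X[:,2]-.08)<.006)&(C[:,1]>.6*C[:,2])&(C[:,2]>100)&(C[:,2]>C[:,0]*1.2)&(abs(L)<[75,90]).all(1)
Q=L[m]; print(len(Q),np.median(X[m][:,2]),"x",np.percentile(Q[:,0],[1,99]),"y",np.percentile(Q[:,1],[.5,1,99,99.5]))
for a in range(-75,80,25):
    k=m&(abs(L[:,1]-a)<13); 
    if k.sum()>20: print(a,k.sum(),"front",np.percentile(L[k,0],2).round(1),"z",[X[k&(abs(L[:,0]-c)<10),2].mean().round(4) for c in(-45,-25,30)])
E
```

```text
[0.54419949 0.27848831 0.08810693] [-0.94990718  0.81187915  1.62157858]
1779 0.0796535466992937 x [-58.64261899  48.35859307] y [-77.18618576 -74.26689986  79.79769914  80.03641745]
-75 66 front -58.6 z [np.float64(0.0796), np.float64(0.0784), np.float64(0.079)]
-50 92 front -58.2 z [np.float64(0.0797), np.float64(0.0793), np.float64(0.0804)]
-25 171 front -58.2 z [np.float64(0.08), np.float64(0.08), np.float64(0.0791)]
0 293 front -57.9 z [np.float64(0.08), np.float64(0.0798), np.float64(0.0795)]
25 336 front -57.4 z [np.float64(0.08), np.float64(0.0798), np.float64(0.0794)]
50 459 front -57.1 z [np.float64(0.0801), np.float64(0.0801), np.float64(0.0797)]
75 424 front -56.8 z [np.float64(0.0791), np.float64(0.0793), np.float64(0.0789)]
```

{"name": "servo_tool", "arguments": {
  "deltas": [1, 0.2, -0.5, 0, 0, 0, 0, 1, 0.2, -1, 0, 0, 0, 0, 1, 0.2, -1, 0, 0, 0, 0.2, 1, 0.2, -1, 0, 0, 0, 0.4, 1, 0.2, -1, 0, 0, 0, 0.4, 1, 0.2, 25, 0, 0, 0, 0.4, 1, 0.2, 60, 0, 0, 0, 0.4, 1, 0.2, 75, 0, 0, 0, 0.4]
}}

```text
clock: 13.08
eef_pos: [0.5461, 0.2789, 0.1667]
tool_rot: [-0.005, 0.627, 0.779, 0.002]
force: [0.8, -0.9, 1.3]
width: 0.0338
grasp_force: 0.0
```

{"name": "servo_tool", "arguments": {
  "deltas": [-25, -5, 0, 0, 0, 0, 0.4, -60, -12, 0, 0, 0, 0, 0.4, -95, -20, 0, 0, 0, 0, 0.4, -95, -20, 0, 0, 0, 0, 0.4, -95, -20, 0, 0, 0, 0, 0.4]
}}

```text
clock: 13.5
eef_pos: [0.4486, 0.2586, 0.1629]
tool_rot: [-0.006, 0.626, 0.779, 0.001]
force: [-0.2, -0.1, 0.8]
width: 0.0343
grasp_force: 0.0
```

```bash
python3 - <<'E'
from tgt import *
o=log(); print(o["eef_pos"],o["joint_positions"],o["force"])
for n in("side","top"):
    p=cams.camera(n); X,u,v=pts(p); C=p["color"][v,u].astype(int)
    L=loc(X[:,:2],(*O,B))*1e3; m=(abs(X[:,2]-.08)<.006)&(C[:,1]>.6*C[:,2])&(C[:,2]>100)&(C[:,2]>C[:,0]*1.2)&(abs(L)<[75,90]).all(1)
    A=np.c_[X[m][:,:2]-O,np.ones(m.sum())]; print(n,"plane",np.linalg.lstsq(A,X[m][:,2],rcond=None)[0].round(4),"x",np.percentile(L[m][:,0],[.5,99]),"y",np.percentile(L[m][:,1],[.5,99.5]))
    h=(abs(X[:,2]-.103)<.006)&(C[:,2]<150)&(C[:,2]>1.3*C[:,0])&(abs(L)<[40,60]).all(1)
    if h.sum()>20: print(" handle",mar(clean(L[h]/1e3)))
    red=(C[:,2]>2*C[:,0])&(C[:,2]>2*C[:,1])&(abs(L[:,0]+98)<70)&(abs(L[:,1])<75)
    for a,z in(("grip",.12),("blade",.092)):
        t=red&(abs(X[:,2]-z)<.006)
        if t.sum()>10: print(" ",a,mar(clean(L[t]/1e3,.006,2)))
    cv2.imwrite(f"pics/{n}4.png",cv2.resize(p["color"][130:290,150:350],None,fx=4,fy=3.7))
E
```

```text
[0.44864119 0.25856646 0.16287158] [ 0.26390117 -0.14489811 -0.27267129  1.44883305  0.00984972  1.61795805] [-0.18721629 -0.10438335  0.78787345]
side plane [ 0.0009 -0.0024  0.0791] x [-58.71326466  48.20113942] y [-79.86280035  79.52399281]
 handle (array([0.8, 2.1]), 'long', np.float32(88.6), 'short', np.float32(18.4), 'angle of long', np.float32(-1.565))
  grip (array([-97.4,   0.8]), 'long', np.float32(42.9), 'short', np.float32(10.8), 'angle of long', np.float32(-1.458))
  blade (array([-100.1,   27.2]), 'long', np.float32(76.5), 'short', np.float32(17.3), 'angle of long', np.float32(-1.461))
top plane [0.0024 0.0004 0.0798] x [-57.39804993  46.79679627] y [-79.97980841  22.12094931]
 handle (array([  0.9, -14.9]), 'long', np.float32(62.6), 'short', np.float32(19.0), 'angle of long', np.float32(1.553))
  grip (array([-97.2, -10.9]), 'long', np.float32(23.0), 'short', np.float32(11.3), 'angle of long', np.float32(-1.509))
```

{"name": "servo_tool", "arguments": {
  "deltas": [0, 0, 0, 0, 0, 0.12, 0.4, 0, 0, 0, 0, 0, 0.24, 0.4, 0, 0, 0, 0, 0, 0.36, 0.4, 0, 0, 0, 0, 0, 0.48, 0.4, 0, 0, 0, 0, 0, 0.6, 0.4, 0, 0, 0, 0, 0, 0.72, 0.4, 0, 0, 0, 0, 0, 0.84, 0.4, 0, 0, 0, 0, 0, 0.96, 0.4]
}}

```text
clock: 14.27
eef_pos: [0.4514, 0.2587, 0.163]
tool_rot: [-0.005, 0.193, 0.981, -0.002]
force: [-0.4, 0.3, -0.1]
width: 0.0341
grasp_force: 0.0
```

{"name": "servo_tool", "arguments": {
  "deltas": [0, 0, 0, 0, 0, 0.12, 0.4, 0, 0, 0, 0, 0, 0.24, 0.4, 0, 0, 0, 0, 0, 0.36, 0.4, 0, 0, 0, 0, 0, 0.48, 0.4, 0, 0, 0, 0, 0, 0.6, 0.4, 0, 0, 0, 0, 0, 0.72, 0.4, 0, 0, 0, 0, 0, 0.84, 0.4, 0, 0, 0, 0, 0, 0.96, 0.4]
}}

```text
clock: 14.93
eef_pos: [0.4514, 0.2588, 0.163]
tool_rot: [-0.003, -0.282, 0.96, -0.005]
force: [-0.6, -0.5, 0.3]
width: 0.0343
grasp_force: 0.0
```

{"name": "servo_tool", "arguments": {
  "deltas": [0, 0, 0, 0, 0, 0.12, 0.4, 0, 0, 0, 0, 0, 0.24, 0.4, 0, 0, 0, 0, 0, 0.36, 0.4, 0, 0, 0, 0, 0, 0.48, 0.4, 0, 0, 0, 0, 0, 0.6, 0.4, 0, 0, 0, 0, 0, 0.72, 0.4, 0, 0, 0, 0, 0, 0.84, 0.4, 0, 0, 0, 0, 0, 0.96, 0.4]
}}

```text
clock: 15.6
eef_pos: [0.4514, 0.2588, 0.163]
tool_rot: [-0.001, -0.693, 0.721, -0.006]
force: [-0.3, -0.2, 0.5]
width: 0.0343
grasp_force: 0.0
```

{"name": "servo_tool", "arguments": {
  "deltas": [0, 0, 0, 0, 0, 0.12, 0.4, 0, 0, 0, 0, 0, 0.24, 0.4, 0, 0, 0, 0, 0, 0.36, 0.4, 0, 0, 0, 0, 0, 0.36, 0.4, 0, 0, 0, 0, 0, 0.36, 0.4]
}}

```text
clock: 16.02
eef_pos: [0.4509, 0.2587, 0.163]
tool_rot: [-0.0, 0.808, -0.589, 0.006]
force: [-0.4, 0.8, 0.3]
width: 0.0346
grasp_force: 0.0
```

```bash
python3 - <<'E'
from tgt import *
o=log(); print(o["eef_pos"],o["joint_positions"]); show(Mt(B+.11+np.pi,np.pi/2),[.4479,.2576,.097],o)
p=cams.camera("wrist"); X,u,v=pts(p); C=p["color"][v,u].astype(int); L=loc(X[:,:2],(*O,B))
t=(C[:,2]>2*C[:,0])&(C[:,2]>2*C[:,1])&(abs(X[:,2]-.12)<.005); print("grip",t.sum(), mar(clean(L[t],.006,2)) if t.sum()>10 else '')
t=(C[:,2]>2*C[:,0])&(C[:,2]>2*C[:,1])&(abs(X[:,2]-.092)<.005); print("blade",t.sum(), mar(clean(L[t],.006,2)) if t.sum()>10 else '')
E
```

```text
[0.45093435 0.25868123 0.1629546 ] [ 0.27437581 -0.15151738 -0.27854706  1.43647768 -0.00914551 -1.60683057]
d [ -3.   -1.1 -66. ] rv [0.007 0.01  0.016]
grip 962 (array([-98.8,   0.2]), 'long', np.float32(44.4), 'short', np.float32(11.7), 'angle of long', np.float32(-1.48))
blade 1295 (array([-77.5, 104.9]), 'long', np.float32(583.7), 'short', np.float32(221.9), 'angle of long', np.float32(0.285))
```

{"name": "servo_tool", "arguments": {
  "deltas": [-3, -1, -25, 0.007, 0.01, 0, 0.4, -3, -1, -50, 0.007, 0.01, 0, 0.4, -3, -1, -65, 0.007, 0.01, 0, 0.4, -3, -1, -65, 0.007, 0.01, 0, 0.4, -3, -1, -65, 0.007, 0.01, 0, 0, -3, -1, -65, 0.007, 0.01, 0, 0, -3, -1, -65, 0.007, 0.01, 0, 0, -3, -1, -65, 0.007, 0.01, 0, 0]
}}

```text
clock: 16.73
eef_pos: [0.4476, 0.2578, 0.0993]
tool_rot: [-0.0, 0.809, -0.588, 0.0]
force: [-2.2, -1.7, 3.6]
width: 0.0107
grasp_force: 61.5
```

{"name": "servo_tool", "arguments": {
  "deltas": [0, 0, 0, 0, 0, 0, 0]
}}

```text
clock: 16.82
eef_pos: [0.4476, 0.2578, 0.0993]
tool_rot: [-0.0, 0.809, -0.588, 0.0]
force: [-3.0, -1.6, 5.9]
width: 0.0105
grasp_force: 61.9
```

{"name": "servo_tool", "arguments": {
  "deltas": [0, 0, 0, 0, 0, -0.11, 0, 0, 0, 0, 0, 0, -0.22, 0, 0, 0, 0, 0, 0, -0.33, 0, 0, 0, 0, 0, 0, -0.44, 0, 0, 0, 0, 0, 0, -0.55, 0, 0, 0, 0, 0, 0, -0.66, 0, 0, 0, 0, 0, 0, -0.77, 0, 0, 0, 0, 0, 0, -0.88, 0]
}}

```text
clock: 17.48
eef_pos: [0.4479, 0.2577, 0.0993]
tool_rot: [0.001, -0.479, 0.878, -0.0]
force: [-1.8, -1.6, 6.1]
width: 0.0106
grasp_force: 61.7
```

{"name": "servo_tool", "arguments": {
  "deltas": [0, 0, 0, 0, 0, -0.11, 0, 0, 0, 0, 0, 0, -0.22, 0, 0, 0, 0, 0, 0, -0.33, 0, 0, 0, 0, 0, 0, -0.44, 0, 0, 0, 0, 0, 0, -0.55, 0, 0, 0, 0, 0, 0, -0.66, 0, 0, 0, 0, 0, 0, -0.74, 0, 0, 0, 0, 0, 0, -0.74, 0]
}}

```text
clock: 18.15
eef_pos: [0.4481, 0.2575, 0.0993]
tool_rot: [0.001, -0.13, 0.992, -0.0]
force: [-0.0, -2.6, 5.1]
width: 0.0105
grasp_force: 61.9
```

```bash
cat > chk.py <<'E'
from tgt import *
o=log(); q=o["tool_rot"]; print(o["eef_pos"],o["force"],o["torque"],"yaw local",R.from_quat(np.r_[q[1:],q[0]]).as_matrix()[:2,1]@np.array([[np.cos(B),-np.sin(B)],[np.sin(B),np.cos(B)]]))
for n in("side","top"):
    p=cams.camera(n); X,u,v=pts(p); C=p["color"][v,u].astype(int); L=loc(X[:,:2],(*O,B))
    red=(C[:,2]>2*C[:,0])&(C[:,2]>2*C[:,1])&(abs(L[:,0]+.09)<.08)&(abs(L[:,1])<.075)
    for a,z in(("grip",.12),("blade",.092)):
        t=red&(abs(X[:,2]-z)<.005)
        if t.sum()>10: print(n,a,t.sum(),mar(clean(L[t],.006,2)))
    h=(abs(X[:,2]-.103)<.006)&(C[:,2]<150)&(C[:,2]>1.3*C[:,0])&(abs(L)<[.04,.06]).all(1)
    if h.sum()>20: print(n,"handle",X[h][:,2].mean(),mar(clean(L[h])))
    cv2.imwrite(f"pics/{n}5.png",cv2.resize(p["color"][130:290,150:350],None,fx=4,fy=3.7))
E
python3 chk.py
```

```text
[0.44806242 0.25746538 0.09927666] [-0.02886031 -2.57269006  5.13661505] [-0.70907472  0.09338143 -0.06459359] yaw local [-0.04466704  0.99900186]
side grip 33 (array([-97.6,   1.3]), 'long', np.float32(41.8), 'short', np.float32(9.7), 'angle of long', np.float32(0.026))
side blade 182 (array([-75.3,   1.6]), 'long', np.float32(83.8), 'short', np.float32(17.8), 'angle of long', np.float32(0.042))
side handle 0.10266656149785551 (array([0.6, 0.3]), 'long', np.float32(87.9), 'short', np.float32(18.6), 'angle of long', np.float32(1.557))
top blade 15 (array([-72.6,  -6.4]), 'long', np.float32(77.5), 'short', np.float32(6.2), 'angle of long', np.float32(0.096))
top handle 0.10317346171603024 (array([  0.6, -20.6]), 'long', np.float32(51.0), 'short', np.float32(18.0), 'angle of long', np.float32(1.569))
```

{"name": "servo_tool", "arguments": {
  "deltas": [0, 0, 0, 0, 0, -0.03, 0, 0, 0, 0, 0, 0, -0.05, 0, 0, 0, 0, 0, 0, -0.05, 0]
}}

```text
clock: 18.5
eef_pos: [0.4481, 0.2575, 0.0993]
tool_rot: [0.001, -0.107, 0.994, 0.0]
force: [-0.3, -2.3, 5.7]
width: 0.0107
grasp_force: 61.9
```

{"name": "servo_tool", "arguments": {
  "deltas": [0, 0, 0, 0, 0, 0, 0.2, 0, 0, 0, 0, 0, 0, 0.4, 0, 0, 0, 0, 0, 0, 0.4, 0, 0, 30, 0, 0, 0, 0.4, 0, 0, 65, 0, 0, 0, 0.4, -20, -25, 100, 0, 0, 0, 0.4, -35, -55, 120, 0, 0, 0, 0.4, -50, -90, 130, 0, 0, 0, 0.4]
}}

```text
clock: 19.17
eef_pos: [0.3971, 0.1682, 0.2308]
tool_rot: [0.002, -0.109, 0.994, 0.0]
force: [1.1, -1.8, 1.1]
width: 0.0339
grasp_force: 0.0
```

{"name": "servo_tool", "arguments": {
  "deltas": [0, -40, 0, 0, 0, 0, 0.4, 0, -80, 0, 0, 0, 0, 0.4, 0, -120, 0, 0, 0, 0, 0.4, 0, -120, 0, 0, 0, 0, 0.4, 0, -120, 0, 0, 0, 0, 0.4]
}}

```text
clock: 19.58
eef_pos: [0.3973, 0.046, 0.2279]
tool_rot: [0.0, -0.105, 0.994, 0.0]
force: [-0.2, 0.8, -0.2]
width: 0.0346
grasp_force: 0.0
```

```bash
python3 chk.py
```

```text
[0.3973096  0.04599911 0.22786674] [-0.2368008   0.77074981 -0.22315637] [-0.0063468   0.02132525 -0.00030766] yaw local [0.00559552 0.99998415]
side grip 92 (array([-97.7,   1.4]), 'long', np.float32(41.9), 'short', np.float32(11.1), 'angle of long', np.float32(-0.028))
side blade 196 (array([-75.5,   0.6]), 'long', np.float32(83.5), 'short', np.float32(17.6), 'angle of long', np.float32(0.009))
side handle 0.10264446240280647 (array([0.9, 0.7]), 'long', np.float32(88.0), 'short', np.float32(18.6), 'angle of long', np.float32(-1.561))
top grip 106 (array([-97.3,  -0.6]), 'long', np.float32(43.1), 'short', np.float32(11.9), 'angle of long', np.float32(-0.001))
top blade 142 (array([-62.8,  -0.3]), 'long', np.float32(60.6), 'short', np.float32(17.5), 'angle of long', np.float32(-0.009))
top handle 0.10322422140166243 (array([ 1.4, -1.2]), 'long', np.float32(89.8), 'short', np.float32(19.3), 'angle of long', np.float32(-1.565))
```

View pics/side5.png

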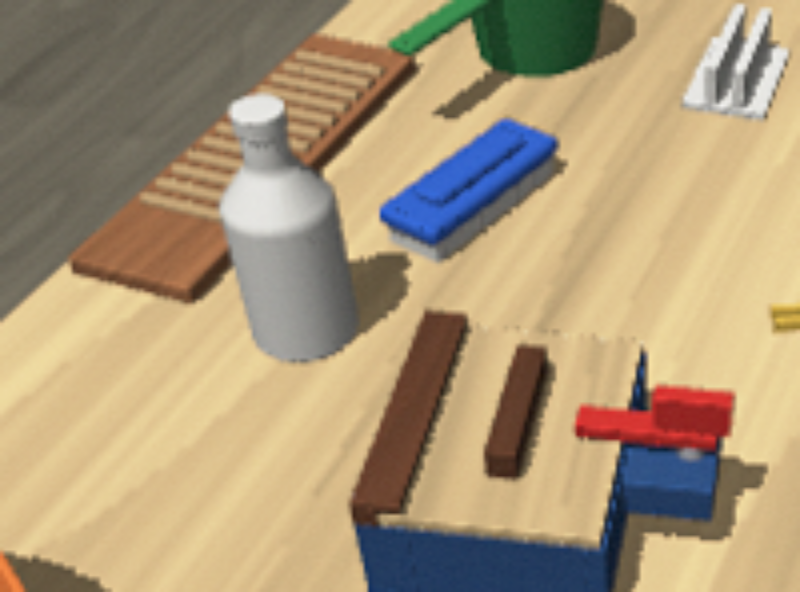

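The lid is under the lip at (410,420) with its handle up, and the red blade at (640,425) lies square across its front edge. The arm is clear.

```bash
python3 -c "
from bench import order; print(order.job_done())"
```

```text
the job is handed in; nothing more can be done
None
```

The job is handed in: by the last camera check the lid is home under the lip on the large blue box, level and within about 1.5 mm of centre, with the turnbutton square across it at its stop; no verdict came back.

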